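# Make up two plumbing repair kits

## Task

Make up two repair kits from the stock on the bench: the telescopic waste tube and the red-lidded jar go in the blue tray, the brass coupling and the green tee in the orange tray, each standing upright in a compartment of its own. Push the telescopic tube fully home, its innermost section first and then the middle one, so that it is packed short. Leave the steel coupling and the yellow-lidded jar where they stand, and let go of everything at the end.

Things in the scene. Friction and masses are not known exactly. Their poses are not given: they have to be found in the camera images.
- tube: telescopic waste tube, upright: white sleeve, diameter 46 mm (grip here), top at 66 mm, on a 56 mm foot 6 mm high; in it slides a grey middle section (collar diameter 42, 6 mm high), in that a steel inner section with a blue cap (diameter 35, 6 mm high, flat top). 78 mm high fully home; extended, the top is at 78 mm + both joint values. 0.23 kg. Origin: centre of the underside, z up.
- tube_inner (a joint): how far the inner section stands out of the middle one, m: 0 is fully home (blue cap sitting on the grey collar), up to 0.042. Stays where left; slides under about 3 N, so a push straight down on the blue cap moves it first.
- tube_middle (a joint): how far the middle section stands out of the white sleeve, m: 0 is fully home (grey collar sitting on the sleeve), up to 0.042. Stays where left; slides under about 7 N, so once the inner section is home, pushing on down on the blue cap moves this one.
- jar_red: red-lidded fastener jar standing upright, 75 mm high: body 54 mm diameter up to 45 mm height (grip here), then narrowing to a lid 48 mm in diameter and 16 mm high. About 0.16 kg. Origin: centre of the underside, z up.
- coupling_brass: brass pipe coupling standing upright, 64 mm high: hexagon 38 mm across flats from 6 to 26 mm height, above it a round 34 mm diameter neck up to the top (grip here). About 0.24 kg. Origin: centre of the underside, z up.
- tee: green plastic pipe tee standing upright on one end of its straight run: run 38 mm diameter, 70 mm high; the branch, 34 mm diameter, points level along the tee's +x, its axis at 35 mm height, its end 34 mm from the run's axis. Grip the run across its y. About 0.09 kg. Origin: centre of the run's underside, z up.
- tray_blue: blue fixed two-compartment kit tray, 200 x 105 mm outside, 28 mm high, walls and floor 4 mm thick. Origin: centre of the underside. Its x runs along the 200 mm side; a wall across the middle (x = 0) makes two compartments, each about 94 x 97 mm, centred at x = +49 and -49 mm, y = 0. It lies left or right of the stock.
- tray_orange: orange fixed two-compartment kit tray, 200 x 105 mm outside, 28 mm high, walls and floor 4 mm thick. Origin: centre of the underside. Its x runs along the 200 mm side; a wall across the middle (x = 0) makes two compartments, each about 94 x 97 mm, centred at x = +49 and -49 mm, y = 0. It lies left or right of the stock.
- coupling_steel: not for the kits, to be left alone: steel-coloured pipe coupling standing upright, 64 mm high: hexagon 38 mm across flats from 6 to 26 mm height, above it a round 34 mm diameter neck up to the top (grip here). About 0.24 kg. Origin: centre of the underside, z up.
- jar_yellow: not for the kits, to be left alone: yellow-lidded fastener jar standing upright, 75 mm high: body 54 mm diameter up to 45 mm height (grip here), then narrowing to a lid 48 mm in diameter and 16 mm high. About 0.16 kg. Origin: centre of the underside, z up.
There are look-alikes about, which are no part of the job. Leave any pink or purple look-alike of the tee alone. Leave any purple look-alike of the tube alone.

How it is judged (in metres and radians):
On the way, in this order (a step that is already met when the one before it is completed fails the run):
1. the inner section is home while the middle one still stands out (value of joint tube_inner below 0.003 m and value of joint tube_middle above 0.01 m), for 0.02 s.
2. the middle section is home too (value of joint each of tube_inner, tube_middle below 0.003 m), for 0.1 s.
At the end, for the whole second after the job is handed in: Tube (both sections home within 3 mm) and red-lidded jar in the blue tray, brass coupling and tee in the orange one, one to a compartment; each inside, on the floor (origin under 12 mm above the tray's), within 0.15 rad of upright, at rest and released (all of step 2 and x of tube in the frame of tray_blue between -0.095 and 0.095 m and y of tube in the frame of tray_blue between -0.047 and 0.047 m and z of each of tube, jar_red in the frame of tray_blue below 0.012 m and angle between each of tube, jar_red, coupling_brass, tee's own z axis and vertical below 0.15 rad and linear speed of each of tube, jar_red, coupling_brass, tee below 0.02 m/s and x of jar_red in the frame of tray_blue between -0.095 and 0.095 m and y of jar_red in the frame of tray_blue between -0.047 and 0.047 m and x of coupling_brass in the frame of tray_orange between -0.095 and 0.095 m and y of coupling_brass in the frame of tray_orange between -0.047 and 0.047 m and z of each of coupling_brass, tee in the frame of tray_orange below 0.012 m and x of tee in the frame of tray_orange between -0.095 and 0.095 m and y of tee in the frame of tray_orange between -0.047 and 0.047 m and ((x of tube in the frame of tray_blue above 0 m and x of jar_red in the frame of tray_blue below 0 m) or (x of tube in the frame of tray_blue below 0 m and x of jar_red in the frame of tray_blue above 0 m)) and ((x of coupling_brass in the frame of tray_orange above 0 m and x of tee in the frame of tray_orange below 0 m) or (x of coupling_brass in the frame of tray_orange below 0 m and x of tee in the frame of tray_orange above 0 m))); the robot touches nothing.
It fails at once if the steel coupling or the yellow-lidded jar is displaced by more than 30 mm or tipped over (distance of any of coupling_steel, jar_yellow from where it was at the start of the episode above 0.03 m or angle between any of coupling_steel, jar_yellow's own z axis and vertical above 0.5 rad).
It also fails if it takes over 112 s, if anything falls off the work surface, if the arm or the gripper's body presses on something with over 40 N, if the wrist force passes 120 N, or if a joint passes its speed limit or range.

## Robot

A 7-joint arm with a two-finger parallel gripper is mounted at the origin on the work surface. World frame = base frame: x ahead of the robot, y to its left, z up, the work surface at z = 0. Lengths are in m, angles in degrees, forces in N, time in s.
With the tool pointing down it reaches from about 0.425 to 0.875 m from the base axis. Payload 4.7 kg.
Tool frame: the origin (TCP) lies at the very end of the fingers, on their centre line; the grasp point (between the pads) lies env.hold_point_z behind it (env.hold_point_z is the distance from the TCP to the grasp point, in m); z points along the fingers, y is the line along which they close (so a half turn about z gives the same grasp; the last joint's range is limited). The gripper opens to 87 mm and grips with 3 to 60 N. Pads are 19 mm wide; open, the fingers measure 117 mm over their backs; the gripper's body (75 mm by 190 mm) begins 51 mm behind the grasp point.
Start: joints at [-74.364, 18.392, -4.016, 83.108, 1.295, 78.541, -3.26], TCP at [0.166, 0.628, 0.223] pointing down, gripper open.
Joint ranges: [-163.93, 163.93], [-17.29, 119.83], [-79.2, 71.16], [3.27, 140.29], [-89.18, 269.18], [5.43, 117.66], [-154.24, 154.24]. Speed limits (degrees/s): [147.25, 147.25, 180, 180, 180, 180, 180].

## Interface

Orientations are given as [roll, pitch, yaw] about the fixed x, y, z axes, in that order (R = Rz(yaw) Ry(pitch) Rx(roll)).
In Python, from cell import env gives the robot as it stands.
- The arm moves only by the shell command python3 -m jog 'ROWS' [FORCE]. ROWS is JSON, a list of rows, each an object with "dp": the shift along the tool's x, y, z in cm, a list of three; "twist": the turn about the tool's z in degrees; "fingers": the opening, from 0 (shut) to 1 (fully open). A call has 1 to 8 rows; each row is the pose to reach, as a shift and turn from the pose commanded when the call began, along the tool's axes at that moment; what a row does not reach only later rows make up. A row lasts 1/8 s, in which the tool goes at most 62.5 mm and 10.7 degrees, less where a joint would pass 70% of its speed; a pose out of reach is approached as far as the arm can. A call with a gripper value outside its range is refused whole. The fingers move at their own pace and stop on an object; FORCE is the grip in N (left out, the last holds). Time passes only in rows, so rows that repeat a pose let the fingers close. It gives the time, the measured TCP pose, the force, the opening and the grip force at its end, in the units of the state.
- env.get_obs(): the state, without advancing time (a new reading comes with each control period).
- env.read_camera(name): name is "scene" or "side" or "wrist"; returns a dict with "pixels" (400x640x3 uint8, blue, green, red), "depth" (400x640 float32, m along the optical axis (not along the pixel's ray), 0 where there is no reading), "fx", "fy", "cx", "cy" (pixels), "k1" (the pictures are not rectified: a ray, as slopes to the right and down, at radius r is drawn at 1 + k1 r^2 times it, then the intrinsics apply), "rvec" (rotation vector, rad) and "tvec" (3), from world to camera coordinates, as OpenCV has them. Camera axes: x right, y down, z forward; pixel columns grow to the right and rows downward; lengths in m; the calibration is good to about 2 mm. A picture is of the moment at which its call begins.
- env.sign_off(): hands the job in; it is judged then, once.
The state is a dict: "time_s": time; "qpos": joint angles; "joint_velocities": joint speeds; "effort": joint torques, N m; "tool_pos": TCP position; "tool_rot": TCP orientation; "force": force on the tool from outside, world axes, zero at the start; "wrist_torque": the same for the moment, N m; "grip_width": finger opening in m; "grasp_force": force on a finger pad.
Only numpy, scipy, OpenCV 4.12 (cv2) and the standard library are available. Lean on these libraries where they do the work, as an engineer would, in place of code of your own. Each camera call takes 0.05 s, during which the arm holds its last target. There are 200 camera calls.

## Working session

There is one attempt and no reset: what is moved stays moved. The work goes in short steps, Python scripts to look and compute and a shell command to move; the robot and the scene stay as the last step left them, time stands still between calls to the robot, and variables do not carry over. Pictures are saved under pics/ and viewed, at most 14 in all, crops included, and the job is handed in when it is done.

```bash
ls; mkdir -p pics; python3 - <<'E'
from cell import env
import cv2
o=env.get_obs(); print(o['time_s'],o['tool_pos'],o['tool_rot'],o['grip_width'],env.hold_point_z)
for n in ['scene','side']:
    c=env.read_camera(n); cv2.imwrite(f'pics/{n}0.png',c['pixels'])
    print(n,{k:c[k] for k in c if k not in('pixels','depth')}, c['depth'].min(), c['depth'].max())
E
```

```text
pics
0.0 [0.16625517 0.62781215 0.22146281] [-1.79891119e+02  6.34108210e-03  1.65174646e+02] 0.08704798875656365 0.0187
scene {'fx': 479.02910037845174, 'fy': 479.02910037845174, 'cx': 327.077029333089, 'cy': 201.47054204163064, 'k1': -0.03970362977847112, 'rvec': array([ 2.07274251,  1.42514099, -0.49389812]), 'tvec': array([-0.17779851, -0.30176465,  1.4628209 ])} 0.0 3.3337517
side {'fx': 457.1137908092486, 'fy': 457.1137908092486, 'cx': 322.689980155486, 'cy': 203.46909869577448, 'k1': -0.06970429944855987, 'rvec': array([ 0.38373182, -2.64218599,  1.43110426]), 'tvec': array([0.45821872, 0.12726413, 0.89711938])} 0.0 3.4785106
```

View pics/scene0.png

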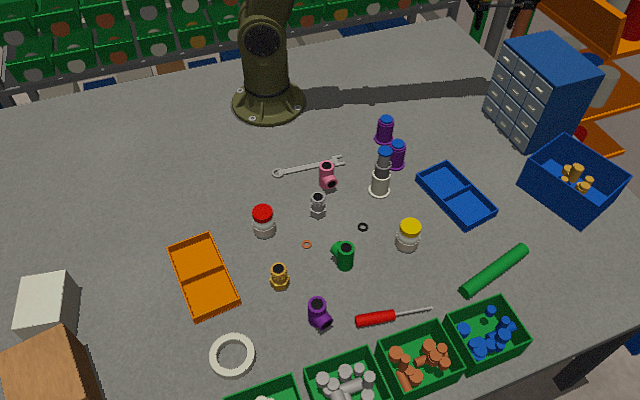

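View pics/side0.png

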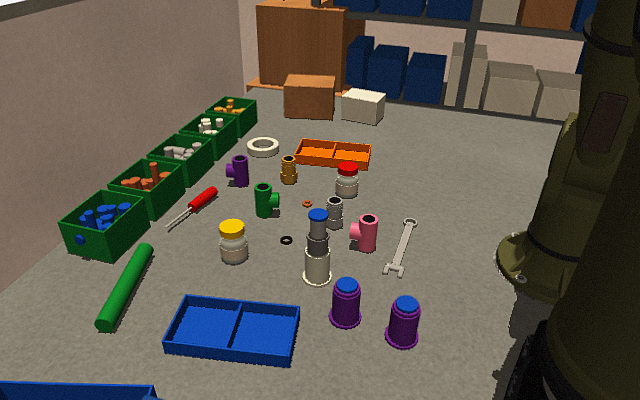

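The scene view shows the tube (381,172) with purple look-alikes close to it at (398,152) and (385,128). It also shows the red jar (263,220), brass coupling (279,275), tee (345,255), steel coupling (318,204), yellow jar (409,235), orange tray (204,276) and blue tray (456,194). The side view agrees. Next I'll build point clouds.

```bash
cat > h.py <<'E'
from cell import env
import numpy as np, cv2
def cloud(n):
    c=env.read_camera(n); d=c['depth']; v,u=np.mgrid[:400,:640]
    K=np.array([[c['fx'],0,c['cx']],[0,c['fy'],c['cy']],[0,0,1]])
    p=cv2.undistortPoints(np.stack([u,v],-1).reshape(-1,1,2).astype(float),K,np.array([c['k1'],0,0,0,0.])).reshape(400,640,2)
    P=np.dstack([p*d[...,None],d]); R=cv2.Rodrigues(c['rvec'])[0]
    W=(P-c['tvec'])@R; W[d==0]=np.nan
    return c['pixels'],W
def rim(P,r):  # fixed-radius-free circle: min enclosing
    return cv2.minEnclosingCircle(P[:,:2].astype(np.float32)*1000)
E
python3 - <<'E'
from h import *
S={n:cloud(n) for n in('scene','side')}
np.savez('c0.npz',**{n+k:S[n][i] for n in S for i,k in enumerate('pw')})
seeds={'scene':dict(tube=(385,152),red=(263,212),brass=(279,267),tee=(346,245),steel=(318,196),yellow=(410,226),purA=(398,144),purB=(386,119),pink=(326,166),purtee=(317,302)),
'side':dict(tube=(318,214),red=(348,168),brass=(289,159),tee=(263,187),steel=(334,200),yellow=(231,227),purA=(346,284),purB=(407,303),pink=(369,218),purtee=(239,158))}
for n in S:
    W=S[n][1]
    for k,(u,v) in seeds[n].items():
        w=W[v-6:v+7,u-6:u+7].reshape(-1,3); s=np.nanmedian(w,0)
        A=W.reshape(-1,3); A=A[np.hypot(A[:,0]-s[0],A[:,1]-s[1])<.05]
        zt=np.nanpercentile(w[:,2],90); T=A[(abs(A[:,2]-zt)<.004)]
        (cx,cy),r=rim(T,0); print(n,k,'seed',s.round(3),'ztop',zt.round(4),'n',len(T),'c',round(cx,1),round(cy,1),'r',round(r,1),'med',(np.median(T[:,:2],0)*1000).round(1))
    px=S[n][0].astype(int); hsv=cv2.cvtColor(S[n][0],cv2.COLOR_BGR2HSV)
    for t,(lo,hi),c in (('blue',(105,125),(.5,-.0)),('orange',(8,22),(0,0))):
        m=(hsv[...,0]>=lo)&(hsv[...,0]<=hi)&(hsv[...,1]>150)&(abs(W[...,2]-.026)<.006)&(np.hypot(W[...,0],W[...,1])<.95)
        nl,lab,st,ce=cv2.connectedComponentsWithStats(cv2.dilate(m.astype(np.uint8),np.ones((3,3))))
        for i in range(1,nl):
            q=W[m&(lab==i)]
            if len(q)>60: print(n,t,len(q),cv2.minAreaRect(q[:,:2].astype(np.float32)*1000),np.nanmax(q[:,2]))
E
```

```text
scene tube seed [0.445 0.161 0.147] ztop 0.1492 n 114 c 441.7 160.9 r 19.5 med [442.4 162. ]
scene red seed [ 0.464 -0.149  0.076] ztop 0.0785 n 243 c 461.6 -150.1 r 24.6 med [ 462.1 -150.6]
scene brass seed [ 0.61  -0.157  0.065] ztop 0.0675 n 164 c 614.2 -161.6 r 17.8 med [ 614.3 -160.9]
scene tee seed [ 0.612 -0.003  0.071] ztop 0.0735 n 171 c 618.7 -7.2 r 19.4 med [618.9  -7.8]
scene steel seed [ 0.454 -0.009  0.064] ztop 0.0674 n 105 c 457.4 -12.2 r 17.7 med [457.7 -12.2]
scene yellow seed [0.618 0.148 0.076] ztop 0.0781 n 255 c 616.3 150.2 r 24.4 med [617.4 150.1]
scene purA seed [0.372 0.243 0.077] ztop 0.0808 n 93 c 368.1 241.2 r 18.4 med [368.7 241.8]
scene purB seed [0.273 0.258 0.077] ztop 0.0814 n 80 c 270.0 256.5 r 18.7 med [271.3 255.7]
scene pink seed [0.374 0.042 0.071] ztop 0.0735 n 125 c 372.9 42.5 r 20.7 med [373.5  42. ]
scene purtee seed [ 0.719 -0.112  0.071] ztop 0.0733 n 228 c 723.3 -114.3 r 19.3 med [ 723.5 -114.5]
scene blue 100 ((519.0382080078125, 649.8270263671875), (92.20474243164062, 46.90922927856445), 68.15258026123047) 0.031998144778207394
scene blue
[... 1610 characters left out ...]
71 n 178 c 372.2 44.3 r 19.5 med [371.3  46.1]
side purtee seed [ 0.725 -0.113  0.068] ztop 0.0704 n 99 c 723.3 -113.1 r 20.5 med [ 720.6 -111.2]
side blue 1594 ((531.4219360351562, 336.570068359375), (199.98941040039062, 107.25907897949219), 9.248921394348145) 0.030744668466931274
side orange 173 ((679.8284301757812, -566.4227905273438), (162.79954528808594, 50.232330322265625), 27.25982093811035) 0.031981684222883916
side orange 471 ((536.9273681640625, -313.7557373046875), (200.7710723876953, 114.31477355957031), 7.169209003448486) 0.029550273672869755
side orange 75 ((609.7556762695312, -151.95196533203125), (40.25361251831055, 26.657108306884766), 20.969545364379883) 0.03189192216513349
```

```bash
cat >> h.py <<'E'
def plan(*targets):
    "targets: (x,y,z[,yaw deg]) in m -> dp cm / twist from the present pose"
    from scipy.spatial.transform import Rotation as Ro
    o=env.get_obs(); R=Ro.from_euler('xyz',o['tool_rot'],degrees=True).as_matrix(); y0=o['tool_rot'][2]
    for t in targets:
        tw=None if len(t)<4 else round((y0-t[3]+180)%360-180,1)
        print(t,'dp',(R.T@(np.array(t[:3])-o['tool_pos'])*100).round(2),'twist',tw)
E
python3 - <<'E'
from h import *
d=np.load('c0.npz')
for n in('scene','side'):
    W=d[n+'w']; hsv=cv2.cvtColor(d[n+'p'],cv2.COLOR_BGR2HSV)
    m=(hsv[...,0]>45)&(hsv[...,0]<80)&(hsv[...,1]>100)&(W[...,2]>.015)&(np.hypot(W[...,0]-.618,W[...,1]+.0068)<.045)
    q=W[m]-[.618,-.0068,0]; f=q[np.hypot(q[:,0],q[:,1])>.024]
    print(n,len(q),len(f),f.mean(0).round(4),np.degrees(np.arctan2(*f.mean(0)[[1,0]])))
plan((.442,.1625,.2,165.17),(.442,.1625,.155,165.17))
E
```

```text
scene 417 70 [-0.0236 -0.0171  0.0472] -144.0554747219015
side 505 103 [-0.0301  0.003   0.0403] 174.390860245532
(0.442, 0.1625, 0.2, 165.17) dp [-38.57 -37.94   2.23] twist 0.0
(0.442, 0.1625, 0.155, 165.17) dp [-38.57 -37.94   6.73] twist 0.0
```

```bash
python3 -m jog '[{"dp":[-38.6,-37.9,2],"twist":0,"fingers":0},{"dp":[-38.6,-37.9,2],"twist":0,"fingers":0},{"dp":[-38.6,-37.9,2],"twist":0,"fingers":0},{"dp":[-38.6,-37.9,2],"twist":0,"fingers":0},{"dp":[-38.6,-37.9,2],"twist":0,"fingers":0},{"dp":[-38.6,-37.9,2],"twist":0,"fingers":0},{"dp":[-38.6,-37.9,2],"twist":0,"fingers":0},{"dp":[-38.6,-37.9,2],"twist":0,"fingers":0}]' 20
python3 - <<'E'
from h import *
plan((.442,.1625,.2,165.17),(.442,.1625,.155,165.17))
E
```

```text
time_s: 1.2
tool_pos: [0.4222, 0.1969, 0.2042]
tool_rot: [179.9, 0.0, 165.2]
force: [1.7, 1.3, 0.7]
grip_width: 0.0152
grasp_force: 0.0
(0.442, 0.1625, 0.2, 165.17) dp [-2.8  -2.81  0.42] twist 0.0
(0.442, 0.1625, 0.155, 165.17) dp [-2.79 -2.82  4.92] twist 0.0
```

```bash
python3 -m jog '[{"dp":[-2.8,-2.8,0],"twist":0,"fingers":0},{"dp":[-2.8,-2.8,2],"twist":0,"fingers":0},{"dp":[-2.8,-2.8,4],"twist":0,"fingers":0},{"dp":[-2.8,-2.8,4.5],"twist":0,"fingers":0},{"dp":[-2.8,-2.8,4.5],"twist":0,"fingers":0}]'
python3 - <<'E'
from h import *
for n in('scene','side'): cv2.imwrite(f'pics/a_{n}.png',cv2.resize(cloud(n)[0][(80 if n=='scene' else 140):(230 if n=='scene' else 320),(300 if n=='scene' else 220):(480 if n=='scene' else 420)],None,fx=3,fy=3))
a,b=[cv2.imread(f'pics/a_{n}.png') for n in('scene','side')]
h=min(a.shape[0],b.shape[0]); im=np.hstack([a[:h],b[:h]]); cv2.imwrite('pics/a.png',cv2.resize(im,None,fx=.7,fy=.7))
plan((.442,.1625,.145,165.17),(.442,.1625,.0775,165.17))
E
```

```text
time_s: 1.82
tool_pos: [0.4413, 0.1646, 0.1592]
tool_rot: [-180.0, -0.0, 165.2]
force: [0.1, -0.8, 0.6]
grip_width: 0.0004
grasp_force: 0.0
(0.442, 0.1625, 0.145, 165.17) dp [-0.08 -0.22  1.49] twist 0.0
(0.442, 0.1625, 0.0775, 165.17) dp [-0.07 -0.23  8.24] twist 0.0
```

View pics/a.png

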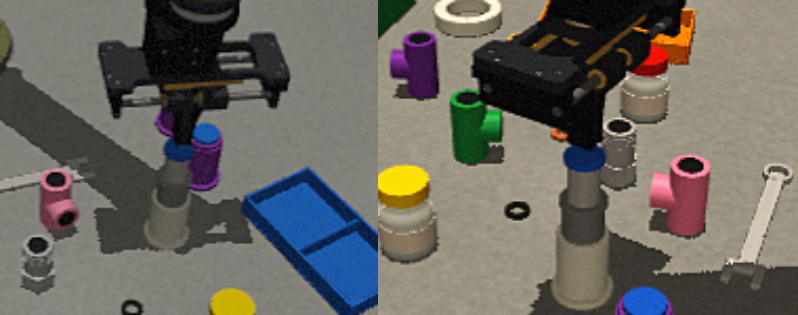

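The closed fingertips are right over the blue cap in both views, at (180,145) in the left half and (585,150) in the right. Next I push down gently.

```bash
python3 -m jog '[{"dp":[0,-0.2,1],"twist":0,"fingers":0},{"dp":[0,-0.2,1.7],"twist":0,"fingers":0},{"dp":[0,-0.2,2.4],"twist":0,"fingers":0},{"dp":[0,-0.2,3.1],"twist":0,"fingers":0},{"dp":[0,-0.2,3.8],"twist":0,"fingers":0},{"dp":[0,-0.2,4.5],"twist":0,"fingers":0},{"dp":[0,-0.2,5.2],"twist":0,"fingers":0},{"dp":[0,-0.2,5.8],"twist":0,"fingers":0}]'
python3 - <<'E'
from h import *
plan((.442,.1625,.0785,165.17))
E
```

```text
time_s: 2.92
tool_pos: [0.4412, 0.1625, 0.1011]
tool_rot: [180.0, 0.0, 165.2]
force: [-0.4, -0.2, 6.9]
grip_width: 0.0007
grasp_force: 3.4
(0.442, 0.1625, 0.0785, 165.17) dp [-0.08  0.02  2.26] twist -0.0
```

Force is 6.9 N, so the middle section is sliding now.

```bash
python3 -m jog '[{"dp":[0,0,0.6],"twist":0,"fingers":0},{"dp":[0,0,1.2],"twist":0,"fingers":0},{"dp":[0,0,1.7],"twist":0,"fingers":0},{"dp":[0,0,2.0],"twist":0,"fingers":0},{"dp":[0,0,2.2],"twist":0,"fingers":0},{"dp":[0,0,2.3],"twist":0,"fingers":0},{"dp":[0,0,2.3],"twist":0,"fingers":0}]'
```

```text
time_s: 3.8
tool_pos: [0.4412, 0.1626, 0.0784]
tool_rot: [180.0, 0.0, 165.2]
force: [0.7, -1.1, 6.4]
grip_width: 0.0004
grasp_force: 3.1
```

```bash
python3 -m jog '[{"dp":[0,0,0.1],"twist":0,"fingers":0},{"dp":[0,0,0.15],"twist":0,"fingers":0},{"dp":[0,0,0.15],"twist":0,"fingers":0}]'
```

```text
time_s: 4.18
tool_pos: [0.4413, 0.1626, 0.0782]
tool_rot: [180.0, 0.0, 165.2]
force: [-4.0, -2.9, 17.1]
grip_width: 0.0004
grasp_force: 8.3
```

```bash
python3 -m jog '[{"dp":[0,0,-2],"twist":0,"fingers":0},{"dp":[0,0,-3],"twist":0,"fingers":0.9},{"dp":[0,0,-3],"twist":0,"fingers":0.9},{"dp":[0,0,-3],"twist":0,"fingers":0.9},{"dp":[0,0,-3],"twist":0,"fingers":0.9},{"dp":[0,0,-3],"twist":0,"fingers":0.9},{"dp":[0,0,-3],"twist":0,"fingers":0.9},{"dp":[0,0,-3],"twist":0,"fingers":0.9}]'
python3 - <<'E'
from h import *
p,W=cloud('side'); A=W.reshape(-1,3); A=A[np.hypot(A[:,0]-.442,A[:,1]-.1625)<.025]; print(np.nanpercentile(A[A[:,2]<.1][:,2],[50,90,99]))
cv2.imwrite('pics/b.png',cv2.resize(p[150:330,220:420],None,fx=3,fy=3))
plan((.442,.1625,.030,165.17))
E
```

```text
time_s: 5.18
tool_pos: [0.4408, 0.1625, 0.1065]
tool_rot: [-180.0, -0.0, 165.2]
force: [-0.5, 0.3, 0.7]
grip_width: 0.0622
grasp_force: 0.0
[0.05279562 0.07716395 0.07874791]
(0.442, 0.1625, 0.03, 165.17) dp [-0.11  0.02  7.66] twist 0.0
```

View pics/b.png

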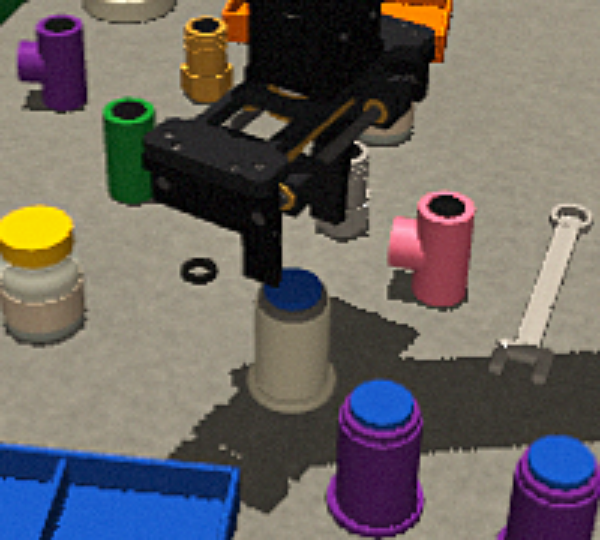

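The tube is fully home (top at 78 mm), with the blue cap at (293,290) and the fingers clear of it. Next I descend and grip.

```bash
python3 -m jog '[{"dp":[0,0,1],"twist":0,"fingers":0.9},{"dp":[0,0,3],"twist":0,"fingers":0.9},{"dp":[0,0,5.5],"twist":0,"fingers":0.9},{"dp":[0,0,7],"twist":0,"fingers":0.9},{"dp":[0,0,7.6],"twist":0,"fingers":0.9},{"dp":[0,0,7.6],"twist":0,"fingers":0.45},{"dp":[0,0,7.6],"twist":0,"fingers":0.3},{"dp":[0,0,7.6],"twist":0,"fingers":0.3}]' 20
python3 -m jog '[{"dp":[0,0,0],"twist":0,"fingers":0.3},{"dp":[0,0,-1],"twist":0,"fingers":0.3},{"dp":[0,0,-4],"twist":0,"fingers":0.3},{"dp":[0,0,-8],"twist":0,"fingers":0.3},{"dp":[0,0,-12],"twist":0,"fingers":0.3}]' 20
python3 - <<'E'
from h import *
plan((.579,.3425,.17,165.17),(.4827,.3265,.17,165))
E
```

```text
time_s: 6.22
tool_pos: [0.4414, 0.1628, 0.0313]
tool_rot: [179.9, 0.1, 165.2]
force: [1.0, 0.3, 0.5]
grip_width: 0.0561
grasp_force: 0.0
time_s: 6.85
tool_pos: [0.4405, 0.1622, 0.152]
tool_rot: [-180.0, -0.0, 165.2]
force: [0.4, 0.7, -2.9]
grip_width: 0.0458
grasp_force: 20.0
(0.579, 0.3425, 0.17, 165.17) dp [-8.77 20.98 -1.8 ] twist -0.0
(0.4827, 0.3265, 0.17, 165) dp [ 0.13 16.96 -1.8 ] twist 0.2
```

```bash
python3 -m jog '[{"dp":[0,5,0],"twist":0,"fingers":0.3},{"dp":[0.1,10,0],"twist":0,"fingers":0.3},{"dp":[0.1,15,0],"twist":0,"fingers":0.3},{"dp":[0.1,17,0],"twist":0,"fingers":0.3},{"dp":[0.1,17,3],"twist":0,"fingers":0.3},{"dp":[0.1,17,7],"twist":0,"fingers":0.3},{"dp":[0.1,17,9],"twist":0,"fingers":0.3},{"dp":[0.1,17,9],"twist":0,"fingers":0.3}]'
python3 - <<'E'
from h import *
plan((.4827,.3265,.035,165.2))
E
```

```text
time_s: 7.85
tool_pos: [0.4821, 0.3253, 0.059]
tool_rot: [-179.8, -0.1, 165.1]
force: [0.3, -0.6, -1.4]
grip_width: 0.0456
grasp_force: 20.0
(0.4827, 0.3265, 0.035, 165.2) dp [-0.03  0.15  2.39] twist -0.1
```

```bash
python3 -m jog '[{"dp":[0,0.1,1.2],"twist":0,"fingers":0.3},{"dp":[0,0.1,1.8],"twist":0,"fingers":0.3},{"dp":[0,0.1,2.2],"twist":0,"fingers":0.3},{"dp":[0,0.1,2.4],"twist":0,"fingers":0.3},{"dp":[0,0.1,2.4],"twist":0,"fingers":0.3}]'
```

```text
time_s: 8.48
tool_pos: [0.4837, 0.3281, 0.0367]
tool_rot: [180.0, 0.0, 165.2]
force: [0.3, 0.0, -2.4]
grip_width: 0.0455
grasp_force: 20.0
```

```bash
python3 -m jog '[{"dp":[0,0,0.1],"twist":0,"fingers":0.3},{"dp":[0,0,0.2],"twist":0,"fingers":0.3},{"dp":[0,0,0.2],"twist":0,"fingers":0.3}]'
```

```text
time_s: 8.85
tool_pos: [0.4838, 0.3282, 0.0351]
tool_rot: [180.0, 0.0, 165.2]
force: [-1.0, -1.2, 1.0]
grip_width: 0.0457
grasp_force: 20.0
```

```bash
python3 -m jog '[{"dp":[0,0,0],"twist":0,"fingers":0.65},{"dp":[0,0,0],"twist":0,"fingers":0.75},{"dp":[0,0,-1.5],"twist":0,"fingers":0.8},{"dp":[0,0,-5],"twist":0,"fingers":0.9},{"dp":[0,0,-10],"twist":0,"fingers":0.9},{"dp":[0,0,-15],"twist":10,"fingers":0.9},{"dp":[0,0,-15],"twist":21,"fingers":0.9},{"dp":[0,0,-15],"twist":21,"fingers":0.9}]'
python3 - <<'E'
from h import *
p,W=cloud('side'); A=W.reshape(-1,3); A=A[np.hypot(A[:,0]-.484,A[:,1]-.328)<.03]; A=A[A[:,2]<.1]; T=A[A[:,2]>.078]; print(np.nanpercentile(A[:,2],99),rim(T,0))
plan((.4618,-.1494,.15,144.2))
E
```

```text
time_s: 9.85
tool_pos: [0.484, 0.3284, 0.1862]
tool_rot: [179.9, 0.0, 144.3]
force: [-0.4, 0.4, -0.9]
grip_width: 0.0779
grasp_force: 0.0
0.08334572515812882 ((483.4779052734375, 329.10394287109375), 18.15414810180664)
(0.4618, -0.1494, 0.15, 144.2) dp [-26.06 -40.07   3.49] twist 0.2
```

```bash
python3 -m jog '[{"dp":[-26,-40,0],"twist":0,"fingers":0.95},{"dp":[-26,-40,0],"twist":0,"fingers":0.95},{"dp":[-26,-40,0],"twist":0,"fingers":0.95},{"dp":[-26,-40,0],"twist":0,"fingers":0.95},{"dp":[-26,-40,0],"twist":0,"fingers":0.95},{"dp":[-26,-40,0],"twist":0,"fingers":0.95},{"dp":[-26,-40,0],"twist":0,"fingers":0.95},{"dp":[-26,-40,0],"twist":0,"fingers":0.95}]'
python3 - <<'E'
from h import *
plan((.4618,-.1494,.12,144.2),(.4618,-.1494,.014,144.2))
E
```

```text
time_s: 10.9
tool_pos: [0.459, -0.1516, 0.1843]
tool_rot: [-180.0, -0.0, 144.2]
force: [0.4, 0.5, 0.5]
grip_width: 0.083
grasp_force: 0.0
(0.4618, -0.1494, 0.12, 144.2) dp [-0.1   0.35  6.43] twist -0.0
(0.4618, -0.1494, 0.014, 144.2) dp [-0.1   0.35 17.03] twist -0.0
```

```bash
python3 -m jog '[{"dp":[0,0.3,2],"twist":0,"fingers":0.95},{"dp":[0,0.3,6],"twist":0,"fingers":0.95},{"dp":[0,0.3,9],"twist":0,"fingers":0.95},{"dp":[0,0.3,9],"twist":0,"fingers":0.95}]'
python3 - <<'E'
from h import *
plan((.4618,-.1494,.014,144.2))
E
```

```text
time_s: 11.4
tool_pos: [0.4595, -0.1457, 0.0923]
tool_rot: [-179.8, -0.3, 144.3]
force: [0.7, 0.2, 0.6]
grip_width: 0.0826
grasp_force: 0.0
(0.4618, -0.1494, 0.014, 144.2) dp [-0.45 -0.14  7.83] twist 0.1
```

```bash
python3 -m jog '[{"dp":[0,0,0],"twist":0,"fingers":0.95},{"dp":[0,0,0],"twist":0,"fingers":0.95}]'
python3 - <<'E'
from h import *
plan((.4618,-.1494,.014,144.2))
E
```

```text
time_s: 11.65
tool_pos: [0.4631, -0.1461, 0.0959]
tool_rot: [179.9, 0.1, 144.2]
force: [-0.6, 0.3, -0.6]
grip_width: 0.0824
grasp_force: 0.0
(0.4618, -0.1494, 0.014, 144.2) dp [-0.07 -0.36  8.19] twist 0.0
```

```bash
python3 -m jog '[{"dp":[0,-0.3,1],"twist":0,"fingers":0.95},{"dp":[0,-0.3,3],"twist":0,"fingers":0.95},{"dp":[0,-0.3,5],"twist":0,"fingers":0.95},{"dp":[0,-0.3,7],"twist":0,"fingers":0.95},{"dp":[0,-0.3,8.1],"twist":0,"fingers":0.95},{"dp":[0,-0.3,8.1],"twist":0,"fingers":0.6},{"dp":[0,-0.3,8.1],"twist":0,"fingers":0.45},{"dp":[0,-0.3,8.1],"twist":0,"fingers":0.4}]' 20
python3 -m jog '[{"dp":[0,0,0],"twist":0,"fingers":0.4},{"dp":[0,0,0],"twist":0,"fingers":0.4},{"dp":[0,0,0],"twist":0,"fingers":0.4}]'
```

```text
time_s: 12.65
tool_pos: [0.461, -0.1485, 0.0143]
tool_rot: [179.9, 0.1, 144.2]
force: [0.2, -0.5, 0.2]
grip_width: 0.0605
grasp_force: 0.0
time_s: 13.02
tool_pos: [0.4608, -0.1486, 0.0141]
tool_rot: [180.0, 0.0, 144.2]
force: [-1.6, -0.5, 5.1]
grip_width: 0.0536
grasp_force: 20.0
```

```bash
python3 -m jog '[{"dp":[0,0,-1],"twist":0,"fingers":0.4},{"dp":[0,0,-4],"twist":0,"fingers":0.4},{"dp":[0,0,-9],"twist":0,"fingers":0.4},{"dp":[0,0,-14],"twist":0,"fingers":0.4},{"dp":[0,0,-17],"twist":0,"fingers":0.4},{"dp":[0,0,-17],"twist":0,"fingers":0.4}]' 20
python3 - <<'E'
from h import *
plan((.579,.3425,.18,144.2))
E
```

```text
time_s: 13.78
tool_pos: [0.4618, -0.1486, 0.1859]
tool_rot: [179.8, 0.2, 144.2]
force: [0.5, 0.2, -1.7]
grip_width: 0.0537
grasp_force: 20.0
(0.579, 0.3425, 0.18, 144.2) dp [19.24 46.68  0.69] twist -0.0
```

```bash
python3 -m jog '[{"dp":[2.4,5.8,0],"twist":0,"fingers":0.4},{"dp":[4.8,11.6,0],"twist":0,"fingers":0.4},{"dp":[7.2,17.4,0],"twist":0,"fingers":0.4},{"dp":[9.6,23.2,0],"twist":0,"fingers":0.4},{"dp":[12,29,0],"twist":0,"fingers":0.4},{"dp":[14.4,34.8,0],"twist":0,"fingers":0.4},{"dp":[16.8,40.6,0],"twist":0,"fingers":0.4},{"dp":[18.5,45,0],"twist":0,"fingers":0.4}]' 20
python3 -m jog '[{"dp":[0.7,1.7,0],"twist":0,"fingers":0.4},{"dp":[0.7,1.7,2],"twist":0,"fingers":0.4},{"dp":[0.7,1.7,7],"twist":0,"fingers":0.4},{"dp":[0.7,1.7,11],"twist":0,"fingers":0.4},{"dp":[0.7,1.7,11],"twist":0,"fingers":0.4},{"dp":[0.7,1.7,11],"twist":0,"fingers":0.4}]'
python3 - <<'E'
from h import *
plan((.579,.3425,.0185,144.2))
p,W=cloud('side'); cv2.imwrite('pics/c.png',cv2.resize(p[200:380,140:340],None,fx=3,fy=3))
E
```

```text
time_s: 14.78
tool_pos: [0.5725, 0.3274, 0.1809]
tool_rot: [-179.8, -0.1, 144.3]
force: [0.9, 0.8, -1.3]
grip_width: 0.0537
grasp_force: 20.0
time_s: 15.52
tool_pos: [0.5789, 0.3412, 0.0747]
tool_rot: [180.0, 0.1, 144.1]
force: [-0.0, 0.4, -1.3]
grip_width: 0.0537
grasp_force: 20.0
(0.579, 0.3425, 0.0185, 144.2) dp [0.08 0.1  5.62] twist -0.1
```

View pics/c.png

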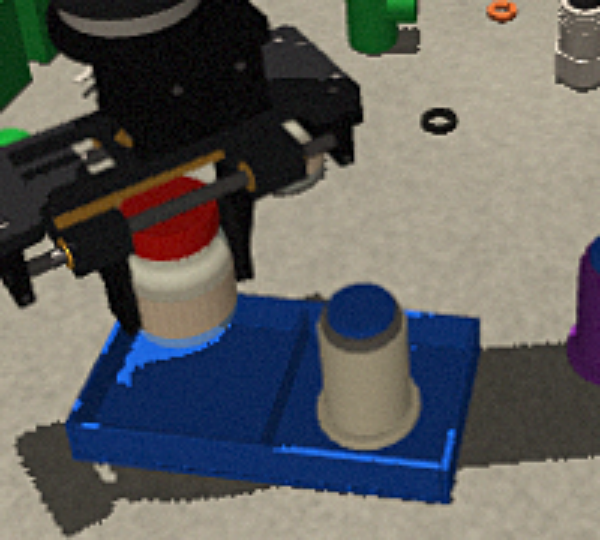

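The tube stands in its compartment at (370,365) and the jar hangs over the other one at (185,290). Next I lower it.

```bash
python3 -m jog '[{"dp":[0.1,0.1,1],"twist":0,"fingers":0.4},{"dp":[0.1,0.1,2.5],"twist":0,"fingers":0.4},{"dp":[0.1,0.1,4],"twist":0,"fingers":0.4},{"dp":[0.1,0.1,4.8],"twist":0,"fingers":0.4},{"dp":[0.1,0.1,5.2],"twist":0,"fingers":0.4},{"dp":[0.1,0.1,5.5],"twist":0,"fingers":0.4},{"dp":[0.1,0.1,5.6],"twist":0,"fingers":0.4}]'
```

```text
time_s: 16.45
tool_pos: [0.578, 0.3441, 0.0182]
tool_rot: [180.0, 0.0, 144.2]
force: [-1.5, -0.3, 4.0]
grip_width: 0.0537
grasp_force: 20.0
```

Down on the floor (+4 N). Release by a small amount, then rise.

```bash
python3 -m jog '[{"dp":[0,0,0],"twist":0,"fingers":0.78},{"dp":[0,0,0],"twist":0,"fingers":0.78},{"dp":[0,0,0],"twist":0,"fingers":0.78},{"dp":[0,0,-2],"twist":0,"fingers":0.78},{"dp":[0,0,-6],"twist":0,"fingers":0.78},{"dp":[0,0,-12],"twist":0,"fingers":0.78},{"dp":[0,0,-18],"twist":0,"fingers":0.78},{"dp":[0,0,-18],"twist":0,"fingers":0.78}]'
python3 - <<'E'
from h import *
p,W=cloud('side'); A=W.reshape(-1,3); A=A[np.hypot(A[:,0]-.578,A[:,1]-.344)<.035]; A=A[A[:,2]<.1]; T=A[A[:,2]>.076]; print(np.nanpercentile(A[:,2],99),rim(T,0))
plan((.6133,-.1595,.19,144.2))
E
```

```text
time_s: 17.45
tool_pos: [0.5813, 0.3454, 0.2062]
tool_rot: [179.3, 0.3, 144.1]
force: [0.9, -0.2, 0.1]
grip_width: 0.068
grasp_force: 0.0
0.08072669027342505 ((578.1009521484375, 345.2788391113281), 25.118135452270508)
(0.6133, -0.1595, 0.19, 144.2) dp [-32.25 -38.91   1.04] twist -0.0
```

```bash
python3 -m jog '[{"dp":[-4,-4.8,0],"twist":0,"fingers":0.8},{"dp":[-8,-9.6,0],"twist":0,"fingers":0.8},{"dp":[-12,-14.4,0],"twist":0,"fingers":0.8},{"dp":[-16,-19.2,0],"twist":0,"fingers":0.8},{"dp":[-20,-24,0],"twist":0,"fingers":0.8},{"dp":[-24,-28.8,0],"twist":0,"fingers":0.8},{"dp":[-28,-33.6,0],"twist":0,"fingers":0.8},{"dp":[-31,-37.5,0],"twist":0,"fingers":0.8}]'
python3 -m jog '[{"dp":[-1.2,-1.4,0],"twist":0,"fingers":0.8},{"dp":[-1.2,-1.4,5],"twist":0,"fingers":0.8},{"dp":[-1.2,-1.4,10],"twist":0,"fingers":0.8},{"dp":[-1.2,-1.4,10],"twist":0,"fingers":0.8},{"dp":[-1.2,-1.4,10],"twist":0,"fingers":0.8}]'
python3 - <<'E'
from h import *
plan((.6133,-.1595,.027,144.2))
E
```

```text
time_s: 18.5
tool_pos: [0.6084, -0.1445, 0.1968]
tool_rot: [-179.9, -0.1, 144.0]
force: [0.3, 0.2, -0.0]
grip_width: 0.0693
grasp_force: 0.0
time_s: 19.12
tool_pos: [0.6121, -0.1593, 0.099]
tool_rot: [180.0, 0.1, 144.2]
force: [-0.7, -0.3, 1.2]
grip_width: 0.0695
grasp_force: 0.0
(0.6133, -0.1595, 0.027, 144.2) dp [-0.1   0.05  7.2 ] twist 0.0
```

```bash
python3 -m jog '[{"dp":[-0.1,0,1],"twist":0,"fingers":0.8},{"dp":[-0.1,0,3],"twist":0,"fingers":0.8},{"dp":[-0.1,0,5.5],"twist":0,"fingers":0.8},{"dp":[-0.1,0,7],"twist":0,"fingers":0.8},{"dp":[-0.1,0,7.2],"twist":0,"fingers":0.5},{"dp":[-0.1,0,7.2],"twist":0,"fingers":0.35},{"dp":[-0.1,0,7.2],"twist":0,"fingers":0.2},{"dp":[-0.1,0,7.2],"twist":0,"fingers":0.2}]' 20
python3 -m jog '[{"dp":[0,0,0],"twist":0,"fingers":0.2},{"dp":[0,0,0],"twist":0,"fingers":0.2},{"dp":[0,0,0],"twist":0,"fingers":0.2},{"dp":[0,0,-1],"twist":0,"fingers":0.2},{"dp":[0,0,-5],"twist":0,"fingers":0.2},{"dp":[0,0,-10],"twist":0,"fingers":0.2},{"dp":[0,0,-12],"twist":0,"fingers":0.2},{"dp":[0,0,-12],"twist":0,"fingers":0.2}]' 20
python3 - <<'E'
from h import *
plan((.586,-.3094,.15,144.2))
E
```

```text
time_s: 20.12
tool_pos: [0.6125, -0.1605, 0.0264]
tool_rot: [180.0, 0.1, 144.2]
force: [-1.3, -0.2, 2.9]
grip_width: 0.0375
grasp_force: 1.1
time_s: 21.12
tool_pos: [0.6124, -0.1605, 0.1462]
tool_rot: [179.9, 0.1, 144.2]
force: [1.0, 0.2, -3.9]
grip_width: 0.0333
grasp_force: 20.5
(0.586, -0.3094, 0.15, 144.2) dp [ -6.58 -13.62  -0.39] twist -0.0
```

```bash
python3 -m jog '[{"dp":[-2.2,-4.5,0],"twist":0,"fingers":0.2},{"dp":[-4.4,-9,0],"twist":0,"fingers":0.2},{"dp":[-6.6,-13.6,0],"twist":0,"fingers":0.2},{"dp":[-6.6,-13.6,1],"twist":0,"fingers":0.2},{"dp":[-6.6,-13.6,5],"twist":0,"fingers":0.2},{"dp":[-6.6,-13.6,8.5],"twist":0,"fingers":0.2},{"dp":[-6.6,-13.6,9],"twist":0,"fingers":0.2},{"dp":[-6.6,-13.6,9],"twist":0,"fingers":0.2}]'
python3 - <<'E'
from h import *
plan((.586,-.3094,.0305,144.2))
p,W=cloud('scene'); cv2.imwrite('pics/d.png',cv2.resize(p[180:340,140:360],None,fx=3,fy=3))
E
```

```text
time_s: 22.12
tool_pos: [0.5856, -0.3088, 0.0548]
tool_rot: [-180.0, -0.1, 144.2]
force: [0.4, 0.2, -2.2]
grip_width: 0.0331
grasp_force: 20.5
(0.586, -0.3094, 0.0305, 144.2) dp [-0.08 -0.03  2.43] twist -0.0
```

View pics/d.png

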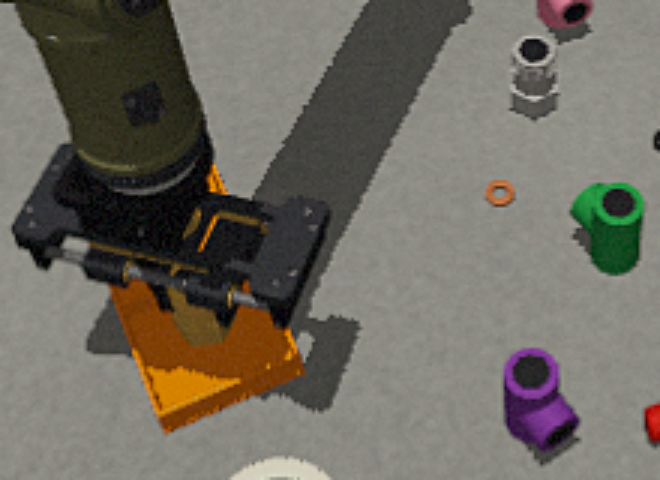

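The coupling at (205,315) hangs over the near compartment of the orange tray. The tee's branch at (587,205) points left and slightly toward the base. Next I lower the coupling and release it.

```bash
python3 -m jog '[{"dp":[0,0,1],"twist":0,"fingers":0.2},{"dp":[0,0,1.7],"twist":0,"fingers":0.2},{"dp":[0,0,2.2],"twist":0,"fingers":0.2},{"dp":[0,0,2.4],"twist":0,"fingers":0.2},{"dp":[0,0,2.5],"twist":0,"fingers":0.2},{"dp":[0,0,2.5],"twist":0,"fingers":0.2}]'
```

```text
time_s: 22.92
tool_pos: [0.586, -0.3094, 0.0308]
tool_rot: [180.0, 0.0, 144.2]
force: [-0.0, -0.4, -2.3]
grip_width: 0.0334
grasp_force: 20.5
```

```bash
python3 -m jog '[{"dp":[0,0,0.1],"twist":0,"fingers":0.2},{"dp":[0,0,0.15],"twist":0,"fingers":0.2},{"dp":[0,0,0.15],"twist":0,"fingers":0.2}]'
```

```text
time_s: 23.3
tool_pos: [0.5861, -0.3095, 0.0305]
tool_rot: [180.0, 0.0, 144.2]
force: [-1.9, 1.8, 6.3]
grip_width: 0.0331
grasp_force: 21.8
```

```bash
python3 -m jog '[{"dp":[0,0,0],"twist":0,"fingers":0.62},{"dp":[0,0,0],"twist":0,"fingers":0.62},{"dp":[0,0,0],"twist":0,"fingers":0.62},{"dp":[0,0,-2],"twist":0,"fingers":0.62},{"dp":[0,0,-7],"twist":0,"fingers":0.7},{"dp":[0,0,-13],"twist":0,"fingers":0.8},{"dp":[0,0,-17],"twist":0,"fingers":0.8},{"dp":[0,0,-17],"twist":0,"fingers":0.8}]'
python3 - <<'E'
from h import *
for n in('scene','side'):
    W=cloud(n)[1]; A=W.reshape(-1,3); A=A[np.hypot(A[:,0]-.586,A[:,1]+.3094)<.03]; A=A[(A[:,2]<.1)]; T=A[A[:,2]>.064]; print(np.nanpercentile(A[:,2],99),len(T),rim(T,0))
# tee branch: fit yaw with z-window model (branch cylinder surface) on both clouds
from scipy.optimize import least_squares
d=np.load('c0.npz'); Q=[]
for n,off in(('scene',(.6187,-.0072,.0025)),('side',(.6175,-.0063,0))):
    W=d[n+'w']; hsv=cv2.cvtColor(d[n+'p'],cv2.COLOR_BGR2HSV)
    m=(hsv[...,0]>45)&(hsv[...,0]<80)&(hsv[...,1]>100)&(W[...,2]>.015)&(np.hypot(W[...,0]-.618,W[...,1]+.0068)<.042)
    q=W[m]-off; q=q[q[:,2]<.062]; Q.append(q)
def sd(q,a):
    run=np.hypot(q[:,0],q[:,1])-.019
    x=q[:,0]*np.cos(a)+q[:,1]*np.sin(a); y=-q[:,0]*np.sin(a)+q[:,1]*np.cos(a)
    rr=np.hypot(y,q[:,2]-.035)-.017; br=np.maximum(np.maximum(rr,x-.034),-x)
    return np.minimum(run,br)
for name,q in(('scene',Q[0]),('side',Q[1]),('both',np.vstack(Q))):
    c=[np.minimum(abs(sd(q,np.radians(a))),.01).mean() for a in range(-240,-90)]
    print(name,range(-240,-90)[int(np.argmin(c))],min(c))
plan((.618,-.0068,.19))
E
```

```text
time_s: 24.3
tool_pos: [0.5877, -0.3112, 0.2049]
tool_rot: [179.9, 0.5, 144.1]
force: [-0.3, -0.6, 1.1]
grip_width: 0.0693
grasp_force: 0.0
0.07227264969296229 204 ((588.408935546875, -310.63653564453125), 17.98897933959961)
0.0690939120712912 59 ((584.8264770507812, -306.4791564941406), 18.439510345458984)
scene -163 0.001121323468726
side -161 0.0011840772831719034
both -162 0.0011798113081228027
(0.618, -0.0068, 0.19) dp [15.12 26.41  1.01] twist None
```

```bash
python3 -m jog '[{"dp":[2,4,0],"twist":-7,"fingers":0.8},{"dp":[5,9,0],"twist":-17,"fingers":0.8},{"dp":[8,14,0],"twist":-27,"fingers":0.8},{"dp":[11,19,0],"twist":-37,"fingers":0.8},{"dp":[13.5,23.5,0],"twist":-47,"fingers":0.8},{"dp":[15.1,26.4,0],"twist":-54,"fingers":0.8},{"dp":[15.1,26.4,0],"twist":-54,"fingers":0.8},{"dp":[15.1,26.4,0],"twist":-54,"fingers":0.8}]'
python3 - <<'E'
from h import *
plan((.618,-.0068,.10,198),(.618,-.0068,.029,198)); print(env.get_obs()['qpos'].round(0))
E
```

```text
time_s: 25.4
tool_pos: [0.6172, -0.0083, 0.1981]
tool_rot: [-180.0, -0.1, -162.0]
force: [0.6, -1.1, 0.1]
grip_width: 0.0696
grasp_force: 0.0
(0.618, -0.0068, 0.1, 198) dp [-0.14  0.13  9.81] twist 0.0
(0.618, -0.0068, 0.029, 198) dp [-0.16  0.13 16.91] twist 0.0
[-24.  16.  27.  91.  -7.  75. 112.]
```

```bash
python3 -m jog '[{"dp":[-0.1,0.1,2],"twist":0,"fingers":0.8},{"dp":[-0.1,0.1,6],"twist":0,"fingers":0.8},{"dp":[-0.1,0.1,10],"twist":0,"fingers":0.8},{"dp":[-0.1,0.1,10],"twist":0,"fingers":0.8}]'
python3 - <<'E'
from h import *
plan((.618,-.0068,.029,198))
c=env.read_camera('wrist')['pixels']; cv2.imwrite('pics/e.png',c)
E
```

```text
time_s: 25.9
tool_pos: [0.6149, -0.0069, 0.0945]
tool_rot: [179.9, -0.5, -162.0]
force: [0.2, 0.7, 0.5]
grip_width: 0.0694
grasp_force: 0.0
(0.618, -0.0068, 0.029, 198) dp [-0.35 -0.09  6.55] twist 0.0
```

View pics/e.png

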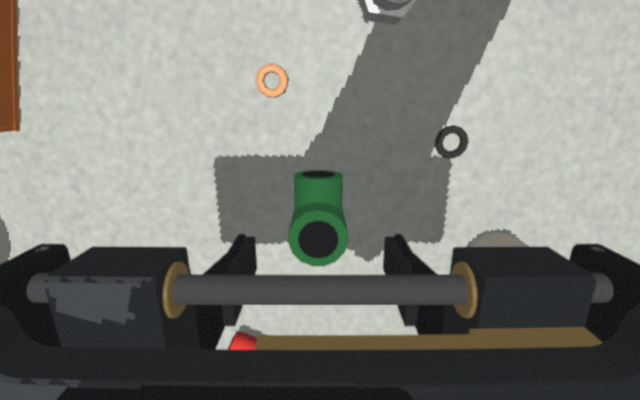

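The tee's bore (318,238) is centred between the fingers (245 and 395), and its branch is square to the closing line. Next I descend and grip.

```bash
python3 -m jog '[{"dp":[-0.1,0,1],"twist":0,"fingers":0.8},{"dp":[-0.1,0,2.5],"twist":0,"fingers":0.8},{"dp":[-0.1,0,4.5],"twist":0,"fingers":0.8},{"dp":[-0.1,0,6.3],"twist":0,"fingers":0.8},{"dp":[-0.1,0,6.8],"twist":0,"fingers":0.6},{"dp":[-0.1,0,6.8],"twist":0,"fingers":0.4},{"dp":[-0.1,0,6.8],"twist":0,"fingers":0.25},{"dp":[-0.1,0,6.8],"twist":0,"fingers":0.25}]' 15
python3 -m jog '[{"dp":[0,0,0],"twist":0,"fingers":0.25},{"dp":[0,0,0],"twist":0,"fingers":0.25},{"dp":[0,0,0],"twist":0,"fingers":0.25},{"dp":[0,0,-1],"twist":0,"fingers":0.25},{"dp":[0,0,-5],"twist":0,"fingers":0.25},{"dp":[0,0,-10],"twist":0,"fingers":0.25},{"dp":[0,0,-15],"twist":0,"fingers":0.25},{"dp":[0,0,-15],"twist":0,"fingers":0.25}]'
python3 - <<'E'
from h import *
plan((.4888,-.3206,.18,144))
E
```

```text
time_s: 26.95
tool_pos: [0.6202, -0.0054, 0.0319]
tool_rot: [-180.0, 0.1, -161.8]
force: [0.2, -0.2, -0.5]
grip_width: 0.0372
grasp_force: 13.7
time_s: 27.95
tool_pos: [0.6221, -0.0055, 0.1861]
tool_rot: [-179.9, 0.5, -161.8]
force: [0.9, 0.1, -0.4]
grip_width: 0.0373
grasp_force: 15.0
(0.4888, -0.3206, 0.18, 144) dp [ 22.49 -25.78   0.47] twist 54.2
```

```bash
python3 -m jog '[{"dp":[3,-3.5,0],"twist":7,"fingers":0.25},{"dp":[6.5,-7.5,0],"twist":16,"fingers":0.25},{"dp":[10,-11.5,0],"twist":25,"fingers":0.25},{"dp":[13.5,-15.5,0],"twist":34,"fingers":0.25},{"dp":[17,-19.5,0],"twist":43,"fingers":0.25},{"dp":[20.2,-23.2,0],"twist":52,"fingers":0.25},{"dp":[22.5,-25.8,0],"twist":54,"fingers":0.25},{"dp":[22.5,-25.8,0],"twist":54,"fingers":0.25}]'
python3 -m jog '[{"dp":[0,0,2],"twist":0,"fingers":0.25},{"dp":[0,0,7],"twist":0,"fingers":0.25},{"dp":[0,0,12],"twist":0,"fingers":0.25},{"dp":[0,0,12],"twist":0,"fingers":0.25},{"dp":[0,0,12],"twist":0,"fingers":0.25}]'
python3 - <<'E'
from h import *
plan((.4888,-.3206,.034,144))
E
```

```text
time_s: 28.95
tool_pos: [0.4831, -0.3238, 0.1802]
tool_rot: [-179.9, -0.1, 143.8]
force: [0.1, 0.6, -1.5]
grip_width: 0.0373
grasp_force: 15.0
time_s: 29.58
tool_pos: [0.4871, -0.3203, 0.0618]
tool_rot: [180.0, 0.0, 144.2]
force: [-0.3, 0.7, -0.8]
grip_width: 0.0379
grasp_force: 15.0
(0.4888, -0.3206, 0.034, 144) dp [-0.15  0.07  2.78] twist 0.2
```

```bash
python3 -m jog '[{"dp":[0,0,1],"twist":0,"fingers":0.25},{"dp":[0,0,1.9],"twist":0,"fingers":0.25},{"dp":[0,0,2.3],"twist":0,"fingers":0.25},{"dp":[0,0,2.5],"twist":0,"fingers":0.25},{"dp":[0,0,2.65],"twist":0,"fingers":0.25},{"dp":[0,0,2.65],"twist":0,"fingers":0.25}]'
```

```text
time_s: 30.32
tool_pos: [0.4863, -0.3207, 0.0358]
tool_rot: [179.9, -0.0, 144.2]
force: [-2.5, 1.6, 6.7]
grip_width: 0.0376
grasp_force: 15.0
```

Contact on the floor. Next I release, rise and look.

```bash
python3 -m jog '[{"dp":[0,0,-0.1],"twist":0,"fingers":0.65},{"dp":[0,0,-0.1],"twist":0,"fingers":0.65},{"dp":[0,0,-0.1],"twist":0,"fingers":0.65},{"dp":[0,0,-2],"twist":0,"fingers":0.65},{"dp":[0,0,-7],"twist":0,"fingers":0.7},{"dp":[0,0,-13],"twist":0,"fingers":0.8},{"dp":[0,0,-18],"twist":0,"fingers":0.8},{"dp":[0,0,-18],"twist":0,"fingers":0.8}]'
python3 -m jog '[{"dp":[0,6,-1],"twist":0,"fingers":0.8},{"dp":[0,12,-2],"twist":0,"fingers":0.8},{"dp":[0,18,-2],"twist":0,"fingers":0.8},{"dp":[0,22,-2],"twist":0,"fingers":0.8},{"dp":[0,22,-2],"twist":0,"fingers":0.8},{"dp":[0,22,-2],"twist":0,"fingers":0.8}]'
python3 - <<'E'
from h import *
a,b=cloud('scene')[0],cloud('side')[0]
im=np.vstack([np.hstack([a[190:350,130:350],a[120:280,320:540]]),np.hstack([b[110:270,220:440],b[200:360,120:340]])])
cv2.imwrite('pics/f.png',cv2.resize(im,None,fx=1.8,fy=1.8,interpolation=cv2.INTER_CUBIC))
E
```

```text
time_s: 31.32
tool_pos: [0.4883, -0.3228, 0.2205]
tool_rot: [179.9, 0.5, 144.1]
force: [-0.1, 0.2, -0.2]
grip_width: 0.0692
grasp_force: 0.0
time_s: 32.08
tool_pos: [0.6142, -0.1434, 0.2343]
tool_rot: [-179.9, -0.0, 144.1]
force: [0.7, -1.3, 0.0]
grip_width: 0.0699
grasp_force: 0.0
```

View pics/f.png

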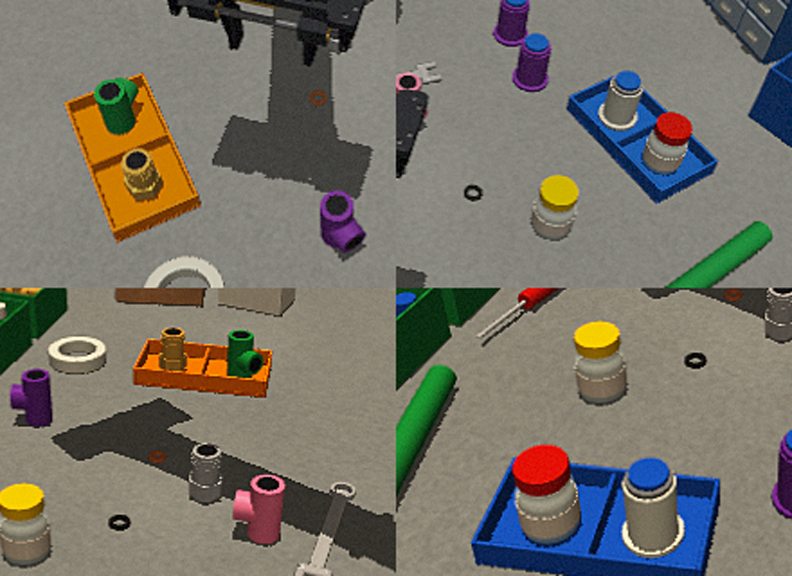

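All four items stand upright, one to a compartment: tee (115,105) and brass (140,170) in orange, tube (622,100) and red jar (668,143) in blue. The steel coupling and the yellow jar are where they stood, and the gripper is clear. I'm handing in.

```bash
python3 -c "
from cell import env
print(env.sign_off())"
```

```text
the job is handed in; nothing more can be done
None
```

Job handed in at about 32 s of robot time: the fully collapsed tube and the red-lidded jar are in the blue tray, and the brass coupling and green tee are in the orange tray. All four stand upright, one to a compartment and released, and the steel coupling and yellow-lidded jar were left alone; sign-off returned no verdict.

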